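# Gauge the cores, load a 12 mm one in the stapling jig

### The arm

A 6-joint arm with a two-finger parallel gripper is mounted at the origin on the work surface. World frame = base frame: x ahead of the robot, y to its left, z up, the work surface at z = 0. Lengths are in mm, angles in rad, forces in N, time in s.
With the tool pointing down it reaches from about 350 to 975 mm from the base axis. Payload 4.9 kg.
Tool frame: the origin (TCP) lies between the finger pads; the fingertips stand 22 mm ahead of it and the grasp point (between the pads) lies 3 mm ahead of it; x points along the fingers, y is the direction in which the jaws open and shut, and the axes are right-handed (so a half turn about x gives the same grasp; the last joint's range is limited). The gripper opens to 85 mm and grips with 20 to 120 N. Pads are 22 mm wide; open, the fingers measure 114 mm over their backs; the gripper's body (76 mm by 85 mm) begins 54 mm behind the grasp point. The pads swing forward as they close: fully open they stand 13 mm farther back than shut.
Start: joints at [-1.363, 0.053, 1.613, -0, 1.476, -0.119], TCP at [200.628, -591.904, 253.304] pointing down, gripper open.
Joint ranges: [-3.01, 3.01], [-1.01, 2.22], [0.06, 2.58], [-1.02, 4.17], [0.09, 2.62], [-3.14, 3.14]. Speed limits (rad/s): [2.57, 2.57, 3.14, 3.14, 3.14, 3.14].

### API

Orientations are given as a unit quaternion [x, y, z, w].
In Python, from bench import ctrl gives the robot as it stands.
- The arm moves only by the tool arm_command, never from a script. Its argument "commands" is a list of rows, each a list of 4 numbers: the shift along the tool's x, y, z in cm, then the turn about the tool's x in rad. In form: [[tx, ty, tz, roll], ...]. A call has 1 to 20 rows; each row shifts and turns the commanded pose from where the row before left it, along the tool's axes as they then stand; what a row does not reach is not made up. A row lasts 1/10 s, in which the tool goes at most 50 mm and 8.59 degrees, less where a joint would pass 70% of its speed; a pose out of reach is approached as far as the arm can. A call with a gripper value outside its range is refused whole. "hand" is the closure in counts, from 0 (fully open) to 255 (shut), set as the call begins (left out, the last holds). The fingers move at their own pace and stop on an object; "squeeze" is the grip in N (left out, the last holds). Time passes only in rows, so rows that do not move let the fingers close. It gives the time, the measured TCP pose, the force and the opening at its end, in the units of the state.
- ctrl.read_state(): the state, without advancing time (a new reading comes with each control period).
- ctrl.get_image(name): name is "scene" or "top" or "wrist"; returns a dict with "color" (400x640x3 uint8, red, green, blue), "mtx" (3x3 intrinsics, pixels), "cam_to_world" (4x4, takes a point from camera to world coordinates); the wrist camera has in their place "hand_eye" (4x4, takes a point from camera to tool coordinates, whose origin is the TCP and whose axes are the tool frame's). Camera axes: x right, y up, looking along -z (the intrinsics and any distortion apply to the point x, -y, -z); pixel columns grow to the right and rows downward; lengths in mm; the calibration is good to about 2 mm. A picture is of the moment at which its call begins: read the wrist's pose just before it. There is no depth.
- ctrl.hand_in(): hands the job in, once; it reports no verdict.
The state is a dict: "clock": time; "joints": joint angles; "joint_vel": joint speeds; "joint_efforts": joint torques, N m; "position": TCP position; "ee_rot": TCP orientation; "force": force on the tool from outside, world axes, zero at the start; "wrist_torque": the same for the moment, N m; "opening": finger opening in mm.
Only numpy, scipy, OpenCV 4.12 (cv2) and the standard library are available. Lean on these libraries where they do the work, as an engineer would, in place of code of your own. Each camera call takes 0.05 s, during which the arm holds its last target.

### The job

By pinching the fibreboard cores in the rack between the fingers, find one that is 12 mm thick and load it in the stapling jig; the other three stay in the rack. Push it long edge down between the fence and the sprung jaw until it sits on the bed, then slide it along the fence until it presses lightly against the length stop, without shoving the stop out of its setting. Let go of it there and leave everything else where it is.

Things in the scene. Friction and masses are not known exactly. Their poses are not given: they have to be found in the camera images.
- core_a_center (a point): one of four look-alike fibreboard cores, plain boards 80 high and sawn to different lengths (90 to 127), standing on a long edge in the rack. One is 9, two are 12, one is 15 mm thick; which is which is not told: gauge them between the fingers. The point is its centre; x along its length, y through its thickness, z up; the middles of its two ends are called core_a_end1 and core_a_end2. 50 to 130 g
- core_b_center (a point): one of four look-alike fibreboard cores, plain boards 80 high and sawn to different lengths (90 to 127), standing on a long edge in the rack. One is 9, two are 12, one is 15 mm thick; which is which is not told: gauge them between the fingers. The point is its centre; x along its length, y through its thickness, z up; the middles of its two ends are called core_b_end1 and core_b_end2. 50 to 130 g
- core_c_center (a point): one of four look-alike fibreboard cores, plain boards 80 high and sawn to different lengths (90 to 127), standing on a long edge in the rack. One is 9, two are 12, one is 15 mm thick; which is which is not told: gauge them between the fingers. The point is its centre; x along its length, y through its thickness, z up; the middles of its two ends are called core_c_end1 and core_c_end2. 50 to 130 g
- core_d_center (a point): one of four look-alike fibreboard cores, plain boards 80 high and sawn to different lengths (90 to 127), standing on a long edge in the rack. One is 9, two are 12, one is 15 mm thick; which is which is not told: gauge them between the fingers. The point is its centre; x along its length, y through its thickness, z up; the middles of its two ends are called core_d_end1 and core_d_end2. 50 to 130 g
- rack: fixed grooved timber rack, 150 (x) x 250 (y), origin under its centre on the table. Five grooves run along its x at y = -100, -50, 0, +50 and +100 mm, each 18 wide and 18 deep, floor 10 and top 28 above the table; a 45 mm high lip closes their +x ends. Four cores and a framed panel stand in them in any order, tops 90 above the table, at least 33 mm clear between neighbours: open the fingers no wider than that needs
- jig: fixed stapling jig on a plywood base 150 (x) x 290 (y) x 15 mm, origin on the table under the fence face, half-way along (base from x = -80 to +70). A slot runs along its y, y -115 to +115, between a fixed wooden fence (face at x = 0) and a sprung wooden jaw on the -x side. Slot bed 15 mm above the table, tops of fence and jaw 45 mm; their upper 16 mm flare outwards 20 degrees each
- jaw (a joint): how far the sprung jaw is pushed back towards the jig's -x, in m: 0 when empty (slot 8.5 mm wide, about 20 mm at the flared mouth), 0.0055 at most (slot 14 mm). A 12 mm core pushes it back 0.0035 against about 4.5 N of spring; it takes some 5 to 15 N to push such a core down to the bed and 4 to 8 N to slide it along, more if it is also pressed sideways or down
- jig_slot (a point): the middle of the slot's length, on the bed, where the mid-plane of a loaded 12 mm core lies: 6 mm from the fence face towards -x. Axes as the jig's: y along the slot, towards the stop
- stop_face (a point): face of the length stop that a core's end comes up against, 30 mm above the bed, looking along the jig's -y. The stop is an aluminium tongue 8 x 14 mm in the slot, to 52 mm above the bed, on a saddle that rides on the fence, with a black thumbscrew. It is set 50 to 110 mm from the slot's middle; friction alone holds it: it slips at about 8 N, 3 to 6 N is a light press
- panel: framed picture panel in the rack, dark wood, 100 long x 14 thick x 80 high, origin at the middle of its foot; leave it alone
- tacker: blue hand tacker lying on its side behind the jig, about 180 x 90 x 24, leave alone
- staple_box: cardboard box of staples behind the rack, 85 x 55 x 30, leave alone
- tape_measure: black tape measure at the left, 66 x 34 x 62, leave alone
- ruler: steel ruler 300 x 30 x 3 at the robot's right, leave alone
- pot: blue ceramic cup, 72 across x 95 high, far left, leave alone
- weight: iron block 90 x 55 x 28 with a brass knob, 52 high in all, left, leave alone
There are look-alikes about, which are no part of the job. What is shaped like the part that bears core_b_center but blue or orange is not meant. What is shaped like the part that bears core_c_center but green is not meant.

How it is judged (in metres and radians):
On the way:
1. a core sits on the bed with the jaw open as for 12 mm and is pressed against the length stop (over 2 N) (value of joint jaw between 0.0025 and 0.0045 m and ((z of core_a_center in the frame of jig between 0.0525 and 0.0575 m and angle between core_a_center's own z axis and vertical below 0.06 rad and angle between the x axis of core_a_center and the y axis of jig, either way round below 0.06 rad and contact force between core_a and stop above 2 N) or (z of core_b_center in the frame of jig between 0.0525 and 0.0575 m and angle between core_b_center's own z axis and vertical below 0.06 rad and angle between the x axis of core_b_center and the y axis of jig, either way round below 0.06 rad and contact force between core_b and stop above 2 N) or (z of core_c_center in the frame of jig between 0.0525 and 0.0575 m and angle between core_c_center's own z axis and vertical below 0.06 rad and angle between the x axis of core_c_center and the y axis of jig, either way round below 0.06 rad and contact force between core_c and stop above 2 N) or (z of core_d_center in the frame of jig between 0.0525 and 0.0575 m and angle between core_d_center's own z axis and vertical below 0.06 rad and angle between the x axis of core_d_center and the y axis of jig, either way round below 0.06 rad and contact force between core_d and stop above 2 N))), for 0.2 s.
At the end, for the whole second after the job is handed in: A core stands on the jig's bed (2.5 mm), upright and in line with the slot (0.06 rad), jaw open as for 12 mm (1 mm), one end at the stop's face (2.5 mm), at rest; the other three cores stand in the rack (value of joint jaw between 0.0025 and 0.0045 m and ((z of core_a_center in the frame of jig between 0.0525 and 0.0575 m and angle between core_a_center's own z axis and vertical below 0.06 rad and angle between the x axis of core_a_center and the y axis of jig, either way round below 0.06 rad and (y of core_a_end1 in the frame of stop_face between -0.0025 and 0.0015 m or y of core_a_end2 in the frame of stop_face between -0.0025 and 0.0015 m) and linear speed of core_a below 0.01 m/s and x of core_b_center in the frame of rack between -0.035 and 0.035 m and y of core_b_center in the frame of rack between -0.115 and 0.115 m and z of core_b_center in the frame of rack between 0.044 and 0.056 m and x of core_c_center in the frame of rack between -0.035 and 0.035 m and y of core_c_center in the frame of rack between -0.115 and 0.115 m and z of core_c_center in the frame of rack between 0.044 and 0.056 m and x of core_d_center in the frame of rack between -0.035 and 0.035 m and y of core_d_center in the frame of rack between -0.115 and 0.115 m and z of core_d_center in the frame of rack between 0.044 and 0.056 m) or (z of core_b_center in the frame of jig between 0.0525 and 0.0575 m and angle between core_b_center's own z axis and vertical below 0.06 rad and angle between the x axis of core_b_center and the y axis of jig, either way round below 0.06 rad and (y of core_b_end1 in the frame of stop_face between -0.0025 and 0.0015 m or y of core_b_end2 in the frame of stop_face between -0.0025 and 0.0015 m) and linear speed of core_b below 0.01 m/s and x of core_a_center in the frame of rack between -0.035 and 0.035 m and y of core_a_center in the frame of rack between -0.115 and 0.115 m and z of core_a_center in the frame of rack between 0.044 and 0.056 m and x of core_c_center in the frame of rack between -0.035 and 0.035 m and y of core_c_center in the frame of rack between -0.115 and 0.115 m and z of core_c_center in the frame of rack between 0.044 and 0.056 m and x of core_d_center in the frame of rack between -0.035 and 0.035 m and y of core_d_center in the frame of rack between -0.115 and 0.115 m and z of core_d_center in the frame of rack between 0.044 and 0.056 m) or (z of core_c_center in the frame of jig between 0.0525 and 0.0575 m and angle between core_c_center's own z axis and vertical below 0.06 rad and angle between the x axis of core_c_center and the y axis of jig, either way round below 0.06 rad and (y of core_c_end1 in the frame of stop_face between -0.0025 and 0.0015 m or y of core_c_end2 in the frame of stop_face between -0.0025 and 0.0015 m) and linear speed of core_c below 0.01 m/s and x of core_a_center in the frame of rack between -0.035 and 0.035 m and y of core_a_center in the frame of rack between -0.115 and 0.115 m and z of core_a_center in the frame of rack between 0.044 and 0.056 m and x of core_b_center in the frame of rack between -0.035 and 0.035 m and y of core_b_center in the frame of rack between -0.115 and 0.115 m and z of core_b_center in the frame of rack between 0.044 and 0.056 m and x of core_d_center in the frame of rack between -0.035 and 0.035 m and y of core_d_center in the frame of rack between -0.115 and 0.115 m and z of core_d_center in the frame of rack between 0.044 and 0.056 m) or (z of core_d_center in the frame of jig between 0.0525 and 0.0575 m and angle between core_d_center's own z axis and vertical below 0.06 rad and angle between the x axis of core_d_center and the y axis of jig, either way round below 0.06 rad and (y of core_d_end1 in the frame of stop_face between -0.0025 and 0.0015 m or y of core_d_end2 in the frame of stop_face between -0.0025 and 0.0015 m) and linear speed of core_d below 0.01 m/s and x of core_a_center in the frame of rack between -0.035 and 0.035 m and y of core_a_center in the frame of rack between -0.115 and 0.115 m and z of core_a_center in the frame of rack between 0.044 and 0.056 m and x of core_b_center in the frame of rack between -0.035 and 0.035 m and y of core_b_center in the frame of rack between -0.115 and 0.115 m and z of core_b_center in the frame of rack between 0.044 and 0.056 m and x of core_c_center in the frame of rack between -0.035 and 0.035 m and y of core_c_center in the frame of rack between -0.115 and 0.115 m and z of core_c_center in the frame of rack between 0.044 and 0.056 m))); the robot touches nothing.
It fails at once if the length stop is shoved more than 1.5 mm out of its setting (distance of stop_face from where it was at the start of the episode above 0.0015 m).
It fails at once if a bystander is moved more than 30 mm (distance of any of panel, tacker, staple_box, tape_measure, ruler, pot, weight from where it was at the start of the episode above 0.03 m).
It also fails if it takes over 54 s, if anything falls off the work surface, if the arm or the gripper's body presses on something with over 40 N, if the wrist force passes 120 N, or if a joint passes its speed limit or range.

## Working session

There is one attempt and no reset: what is moved stays moved. The work goes in short steps, Python scripts to look and compute and a tool call to move; the robot and the scene stay as the last step left them, time stands still between calls to the robot, and variables do not carry over. Pictures are saved under pics/ and viewed, and the job is handed in when it is done.

Besides the shell and the picture viewer there is one more tool, called after ">>>" as name(argument=value, ...) on one line, values as JSON. arm_command: Moves the arm, as the interface text tells. Its arguments: {"type":"object","properties":{"commands":{"type":"array"},"hand":{"type":"number"},"squeeze":{"type":"number"}},"required":["commands"]}

```bash
mkdir -p pics; ls; cat > h.py <<'E'
import numpy as np,cv2
from bench import ctrl
from scipy.spatial.transform import Rotation as R
def save(n,f):
    im=ctrl.get_image(n); cv2.imwrite('pics/'+f,im['color'][:,:,::-1]); np.savez('pics/'+f[:-4]+'.npz',**{k:v for k,v in im.items()}); return im
def crop(f,o,x0,y0,x1,y1,s):
    im=cv2.imread('pics/'+f)[y0:y1,x0:x1]; cv2.imwrite('pics/'+o,cv2.resize(im,None,fx=s,fy=s,interpolation=cv2.INTER_CUBIC))
def ray(npz,u,v,z,M=None):
    d=np.load('pics/'+npz); K=d['mtx']; M=d['cam_to_world'] if M is None else M
    r=np.array([(u-K[0,2])/K[0,0],-(v-K[1,2])/K[1,1],-1.]); r=M[:3,:3]@r; o=M[:3,3]
    return o+r*(z-o[2])/r[2]
E
python3 - <<'E'
from h import *
for n in('scene','top','wrist'):
    im=save(n,n+'0.png'); print(n,[k for k in im],im['mtx'].tolist()); print(np.round(im.get('cam_to_world',im.get('hand_eye')),3).tolist())
s=ctrl.read_state(); print({k:np.round(v,3).tolist() for k,v in s.items()})
E
```

```text
pics
scene ['color', 'mtx', 'cam_to_world'] [[500.5251343772468, 0.0, 317.6810140538336], [0.0, 500.5251343772468, 200.87141865589865], [0.0, 0.0, 1.0]]
[[-0.305, -0.643, 0.703, 1673.817], [0.952, -0.199, 0.231, 362.866], [-0.009, 0.74, 0.673, 1174.956], [0.0, 0.0, 0.0, 1.0]]
top ['color', 'mtx', 'cam_to_world'] [[408.5389013012105, 0.0, 318.0975785747512], [0.0, 408.5389013012105, 200.49268081001532], [0.0, 0.0, 1.0]]
[[0.01, 0.991, -0.131, 369.044], [-1.0, 0.012, 0.017, 11.296], [0.019, 0.13, 0.991, 1244.838], [0.0, 0.0, 0.0, 1.0]]
wrist ['color', 'mtx', 'hand_eye'] [[320.30142574851806, 0.0, 318.62282437168875], [0.0, 320.30142574851806, 197.4584951225651], [0.0, 0.0, 1.0]]
[[-0.0, 0.315, -0.949, -119.328], [1.0, 0.0, -0.0, 0.425], [0.0, -0.949, -0.315, -79.697], [0.0, 0.0, 0.0, 1.0]]
{'clock': 0.15, 'joints': [-1.363, 0.053, 1.614, 0.0, 1.476, -0.119], 'joint_vel': [-0.001, -0.005, -0.006, -0.0, -0.0, -0.001], 'joint_efforts': [0.0, -39.424, -37.072, -0.0, 0.005, -0.0], 'position': [200.538, -591.482, 252.357], 'ee_rot': [-0.698, -0.116, 0.698, -0.114], 'force': [0.179, 0.108, 0.522], 'wrist_torque': [0.039, -0.018, -0.026], 'opening': 85.664}
```

View pics/scene0.png

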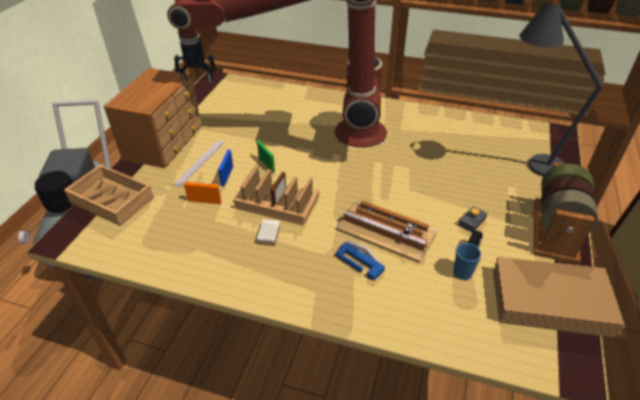

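View pics/top0.png

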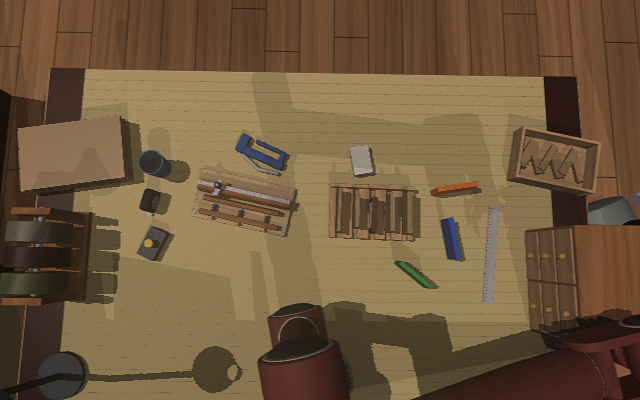

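View pics/wrist0.png

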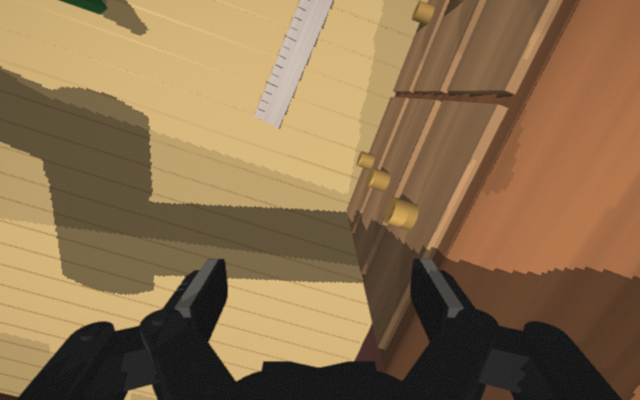

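The look-alikes in the top view are a blue board (451,239), an orange one (455,188) and a green one (414,274). The panel is the dark board in the rack at about (372,212). The candidates are the four light boards in the rack at about (372,212), and the jig is at (245,200). I'll enlarge these.

```bash
python3 - <<'E'
from h import *
crop('top0.png','topr.png',320,175,430,250,7)
crop('top0.png','topj.png',185,155,305,245,6)
crop('scene0.png','scr.png',225,160,335,225,7)
crop('scene0.png','scj.png',325,190,445,270,6)
for n,(u,v) in dict(rack=(372,212),jig=(245,200)).items(): print(n,ray('top0.npz',u,v,50))
E
```

```text
rack [ 494.1848303  -168.90779573   50.        ]
jig [525.16336315 205.29709498  50.        ]
```

View pics/topr.png

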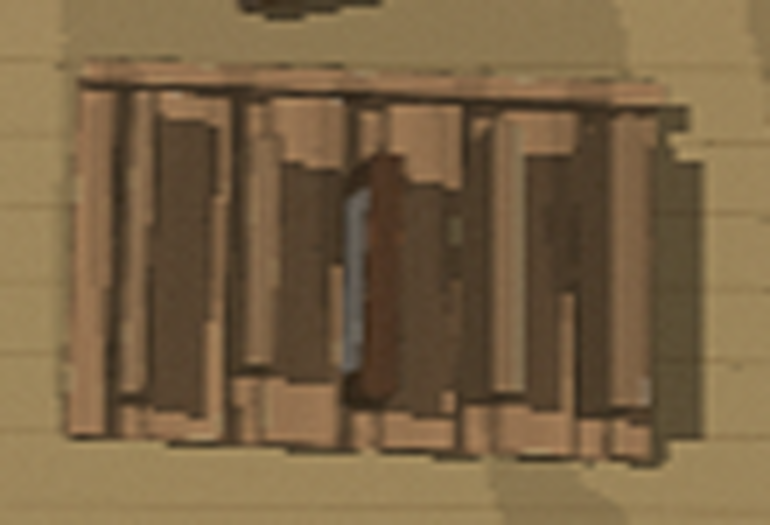

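View pics/topj.png

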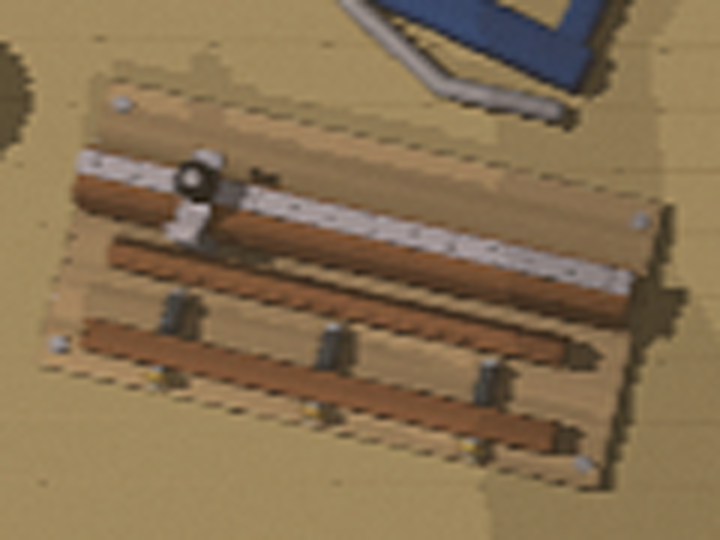

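View pics/scr.png

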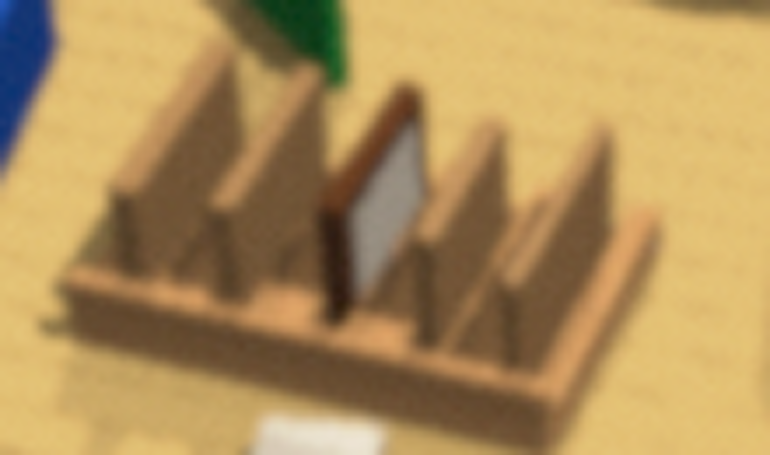

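View pics/scj.png

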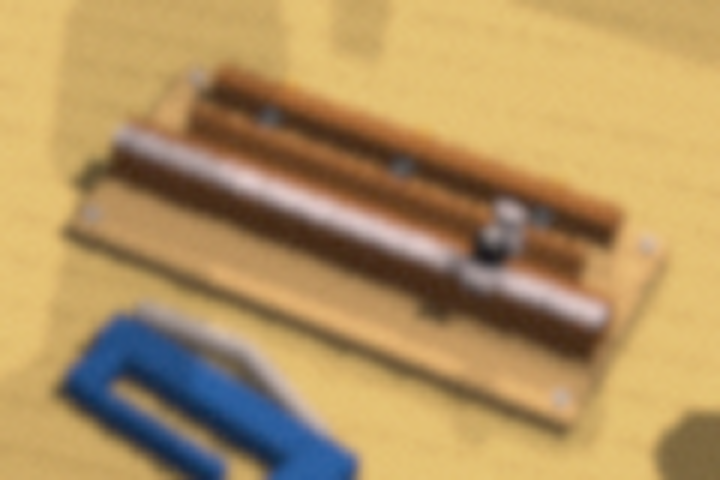

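```bash
python3 - <<'E'
from h import *
f=lambda p,z,o,s: ray('top0.npz',o[0]+(p[0]+.5)/s-.5,o[1]+(p[1]+.5)/s-.5,z)
ro=(320,175);jo=(185,155)
for n,p,z in [('BL',(68,437),28),('BR',(655,460),28),('TL',(82,65),45),('TR',(668,85),45)]: print(n,f(p,z,ro,7).round(1))
for n,a,b in [('c+100',(143,92),(132,392)),('c+50',(264,100),(257,368)),('panel',(385,160),(375,400)),('c-50',(510,120),(507,392)),('c-100',(633,112),(628,402))]: print(n,f(a,90,ro,7).round(1),f(b,90,ro,7).round(1))
for n,p,z in [('TL',(105,80),15),('TR',(665,203),15),('BR',(610,490),15),('BL',(42,368),15),('tongueR',(205,222),67),('fenceTopBackL',(80,152),45),('fenceTopBackR',(632,275),45)]: print(n,f(p,z,jo,6).round(1))
s=ctrl.read_state(); print(R.from_quat(s['ee_rot']).as_matrix().round(3))
E
```

```text
BL [420.3 -44.4  28. ]
BR [ 413.3 -294.5   28. ]
TL [577.6 -48.6  45. ]
TR [ 572.2 -299.1   45. ]
c+100 [558.9 -71.4  90. ] [436.1 -67.3  90. ]
c+50 [ 556.2 -121.1   90. ] [ 446.4 -117.9   90. ]
panel [ 532.  -170.6   90. ] [ 434.  -165.7   90. ]
c-50 [ 549.2 -222.1   90. ] [ 437.8 -219.3   90. ]
c-100 [ 553.2 -272.8   90. ] [ 434.3 -268.4   90. ]
TL [626.8 344.8  15. ]
TR [567.2  59.1  15. ]
BR [421.7  84.1  15. ]
BL [479.5 369.3  15. ]
tongueR [546.6 279.3  67. ]
fenceTopBackL [584.1 347.3  45. ]
fenceTopBackR [526.2  73.6  45. ]
[[-0.     0.321 -0.947]
 [ 0.002 -0.947 -0.321]
 [-1.    -0.002 -0.   ]]
```

>>> arm_command(commands=[[0,-2.5,-3.57,0],[0,-2.5,-3.57,0],[0,-2.5,-3.57,0],[0,-2.5,-3.57,0],[0,-2.5,-3.57,0],[0,-2.5,-3.57,0],[0,-2.5,-3.57,0],[0,-2.5,-3.57,0],[0,-2.5,-3.57,0],[0,-2.5,-3.57,0],[0,-2.5,-3.57,0],[0,-2.5,-3.57,0],[0,0,0,0.118],[0,0,0,0.118],[0,0,0,0.118],[0,0,0,0],[0,0,0,0]], hand=155, squeeze=20)

```text
clock: 1.85
position: [509.9, -170.2, 253.1]
ee_rot: [-0.707, 0.009, 0.707, 0.009]
force: [0.4, -0.5, -0.0]
opening: 33.3
```

```bash
cat >> h.py <<'E'
def st():
    s=ctrl.read_state(); m=R.from_quat(s['ee_rot']).as_matrix()
    print('t',round(s['clock'],2),'p',np.round(s['position'],1),'yaw',round(float(np.arctan2(m[1,1],m[0,1])),4),'down',m[:,0].round(3),'F',np.round(s['force'],1),'T',np.round(s['wrist_torque'],2),'op',round(float(s['opening']),2),'q6',np.round(s['joints'],2).tolist())
    return s,m
def wsave(f):
    s,m=st(); im=save('wrist',f); T=np.eye(4);T[:3,:3]=m;T[:3,3]=s['position']; W=T@im['hand_eye']; d=dict(np.load('pics/'+f[:-4]+'.npz')); d['cam_to_world']=W; np.savez('pics/'+f[:-4]+'.npz',**d)
E
python3 - <<'E'
from h import *
wsave('w1.png')
E
```

```text
t 1.85 p [ 509.9 -170.2  253.1] yaw -1.5956 down [-0.  0. -1.] F [ 0.4 -0.5 -0. ] T [0.02 0.02 0.05] op 33.33 q6 [-0.46, -0.16, 1.82, -0.0, 1.48, 1.13]
```

View pics/w1.png

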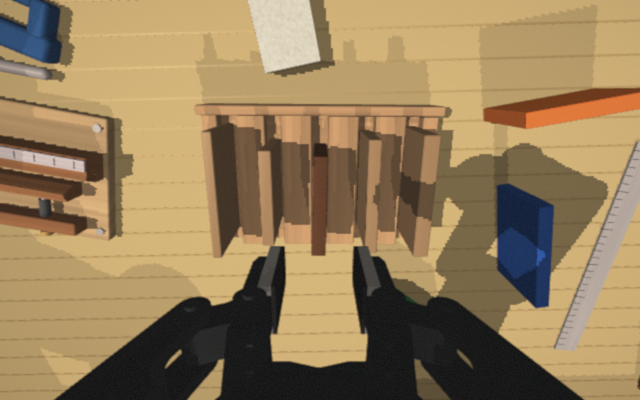

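```bash
python3 - <<'E'
from h import *
crop('w1.png','w1c.png',190,95,450,265,3)
E
```

```text
(no output)
```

View pics/w1c.png

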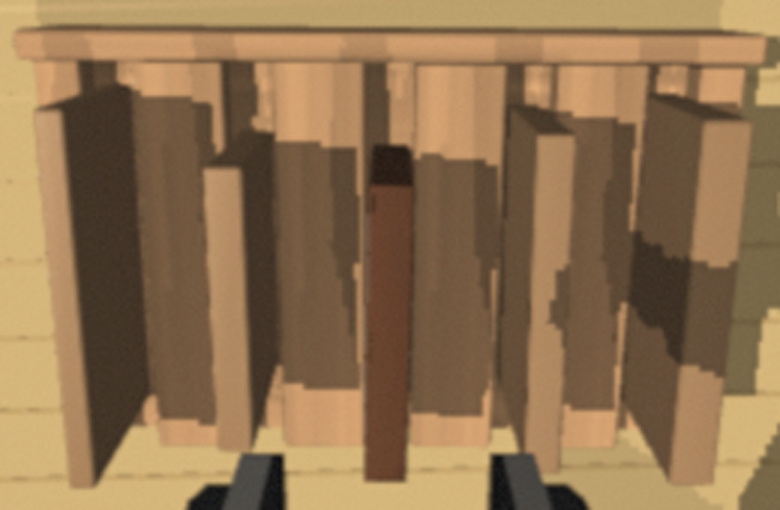

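```bash
python3 - <<'E'
from h import *
f=lambda p,z: ray('w1.npz',190+(p[0]+.5)/3-.5,95+(p[1]+.5)/3-.5,z)
for n,q in {'c+100':[(37,110),(63,110),(97,487),(70,487)],'c+50':[(205,167),(243,167),(252,449),(218,449)],'panel':[(371,185),(413,185),(405,480),(366,480)],'c-50':[(537,135),(574,133),(559,470),(525,470)],'c-100':[(706,122),(750,122),(714,484),(671,484)]}.items():
    P=np.array([f(p,90)[:2] for p in q]); a=(P[0]+P[1])/2;b=(P[2]+P[3])/2
    print(n,P.mean(0).round(1),'L',np.linalg.norm(a-b).round(1),'yaw',np.arctan2(*(a-b)[::-1]).round(4),'thk',np.linalg.norm(P[0]-P[1]).round(1),np.linalg.norm(P[2]-P[3]).round(1))
E
```

```text
c+100 [497.8 -71.9] L 122.7 yaw -0.0454 thk 7.5 8.9
c+50 [ 495.2 -121.9] L 92.2 yaw -0.0396 thk 11.2 11.1
panel [ 485.6 -171. ] L 98.2 yaw -0.0451 thk 12.5 12.8
c-50 [ 493.7 -220.7] L 109.5 yaw -0.01 thk 10.8 11.2
c-100 [ 491.6 -270.6] L 118.1 yaw -0.0121 thk 12.8 14.2
```

>>> arm_command(commands=[[0,-2.45,0.7,0.01],[0,-2.46,0.71,0],[4,0,0,0],[4,0,0,0],[3,0,0,0],[2,0,0,0],[0,0,0,0],[0,0,0,0]])

```text
clock: 2.7
position: [497.6, -120.9, 123.7]
ee_rot: [-0.707, 0.013, 0.707, 0.013]
force: [0.1, 1.1, -0.6]
opening: 33.1
```

```bash
python3 - <<'E'
from h import *
wsave('w2.png')
E
```

```text
t 2.7 p [ 497.6 -120.9  123.7] yaw -1.6074 down [-0.  0. -1.] F [ 0.1  1.1 -0.6] T [-0.04  0.03 -0.  ] op 33.09 q6 [-0.38, -0.1, 1.99, 0.0, 1.25, 1.22]
```

View pics/w2.png

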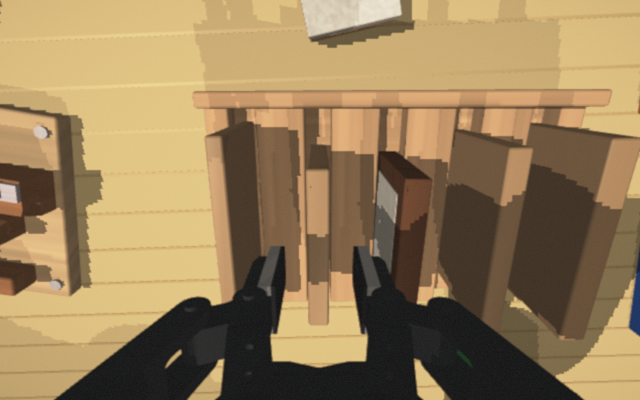

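```bash
python3 - <<'E'
from h import *
for p in [(307.5,170),(329,170),(329,324),(308.5,324)]: print(ray('w2.npz',*p,90).round(1))
E
```

```text
[ 541.1 -117.9   90. ]
[ 540.7 -128.4   90. ]
[ 449.4 -126.    90. ]
[ 449.8 -114.1   90. ]
```

>>> arm_command(commands=[[1.5,0.05,0.24,0],[1.5,0,0,0],[1.1,0,0,0],[0.7,0,0,0],[0,0,0,0],[0,0,0,0]])

```text
clock: 3.35
position: [495.1, -121.1, 75.2]
ee_rot: [-0.707, 0.013, 0.707, 0.013]
force: [0.4, -0.6, 0.1]
opening: 33.7
```

>>> arm_command(commands=[[0,0,0,0],[0,0,0,0],[0,0,0,0],[0,0,0,0],[0,0,0,0],[0,0,0,0],[0,0,0,0],[0,0,0,0]], hand=255, squeeze=20)

```text
clock: 4.15
position: [495.6, -121.3, 75.9]
ee_rot: [0.707, -0.013, -0.707, -0.013]
force: [-0.8, 0.3, 5.2]
opening: 11.3
```

```bash
python3 - <<'E'
from h import *
st()
E
```

```text
t 4.15 p [ 495.6 -121.3   75.9] yaw -1.608 down [ 0.001 -0.    -1.   ] F [-0.8  0.3  5.2] T [0.07 0.05 0.02] op 11.35 q6 [-0.39, -0.04, 2.02, 0.0, 1.16, 1.22]
```

>>> arm_command(commands=[[0,0,0,0],[0,0,0,0],[-1,0,0,0],[-2,0,0,0],[-3,0,0,0],[-4,0,0,0],[-3,0,0,0],[-1.4,0,0,0],[0,0,0,0],[0,0,0,0]], squeeze=60)

```text
clock: 5.15
position: [494.3, -120.8, 217.5]
ee_rot: [-0.706, 0.013, 0.708, 0.014]
force: [-0.1, -0.0, -1.6]
opening: 11.6
```

>>> arm_command(commands=[[0,-2,-0.1,0],[0,-4,-0.19,0],[0,-4,-0.19,0],[0,-4,-0.19,0],[0,-4,-0.19,0],[0,-4,-0.19,0],[0,-4,-0.19,0],[0,-4,-0.19,0],[0,-3,-0.1,0],[0,-1.43,-0.08,0],[0,0,0,-0.08],[0,0,0,-0.14],[0,0,0,-0.14],[0,0,0,-0.14],[0,0,0,-0.14],[0,0,0,-0.14],[0,0,0,-0.14],[0,0,0,-0.14],[0,0,0,-0.14],[0,0,0,-0.14]])

```text
clock: 7.15
position: [523.2, 221.2, 217.0]
ee_rot: [-0.56, -0.43, 0.563, -0.43]
force: [0.3, -0.4, -0.0]
opening: 11.3
```

>>> arm_command(commands=[[0,0,0,-0.05],[0,0,0,0],[0,0,0,0]])

```text
clock: 7.45
position: [523.5, 221.7, 217.8]
ee_rot: [-0.551, -0.442, 0.553, -0.442]
force: [-0.4, 0.3, -1.8]
opening: 11.3
```

```bash
python3 - <<'E'
from h import *
wsave('w3.png')
save('top','top3.png');save('scene','sc3.png')
crop('top3.png','top3c.png',185,125,305,245,5)
E
```

```text
t 7.45 p [523.5 221.7 217.8] yaw -0.2198 down [-0.002 -0.001 -1.   ] F [-0.4  0.3 -1.8] T [-0.02 -0.   -0.02] op 11.28 q6 [0.27, -0.06, 1.78, -0.0, 1.42, 0.49]
```

View pics/w3.png

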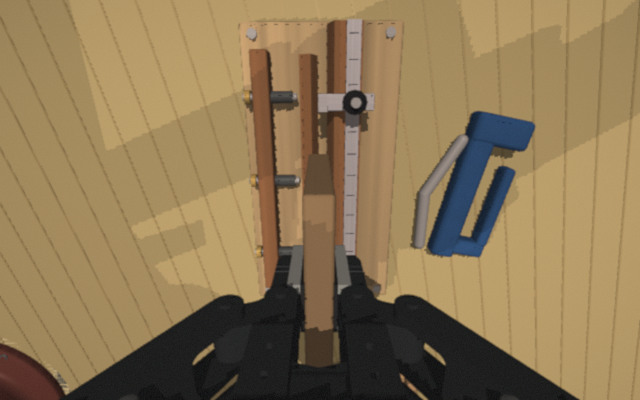

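View pics/sc3.png

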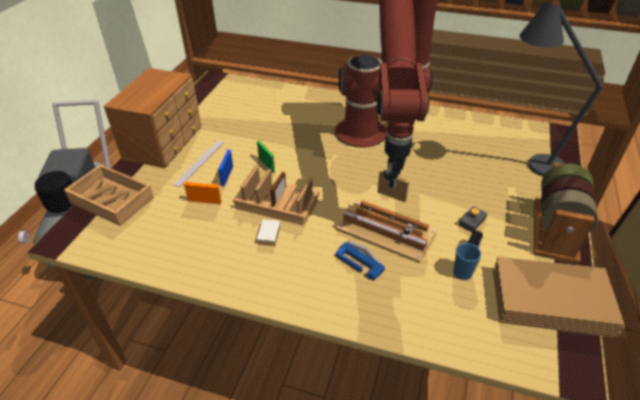

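```bash
python3 - <<'E'
from h import *
crop('w3.png','w3c.png',235,10,415,210,4)
im=cv2.imread('pics/w3c.png'); print(im.shape); im=im[:600]; cv2.imwrite('pics/w3c.png',im)
E
```

```text
(800, 720, 3)
```

View pics/w3c.png

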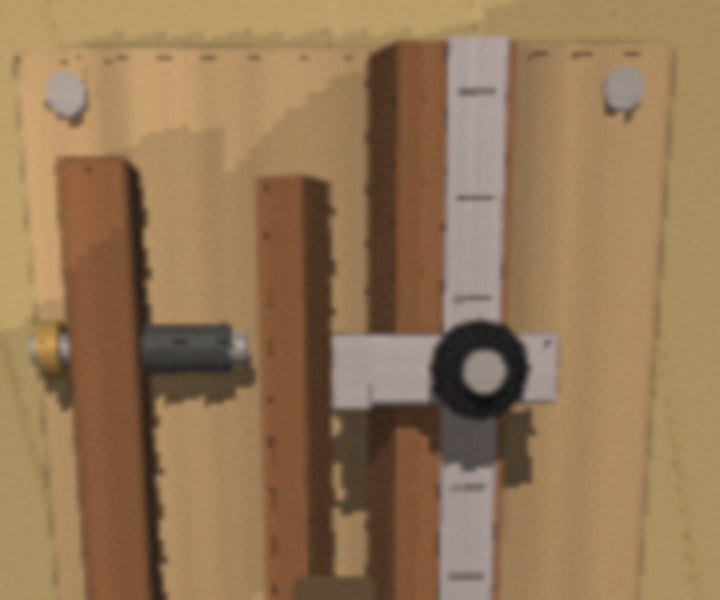

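View pics/top3c.png

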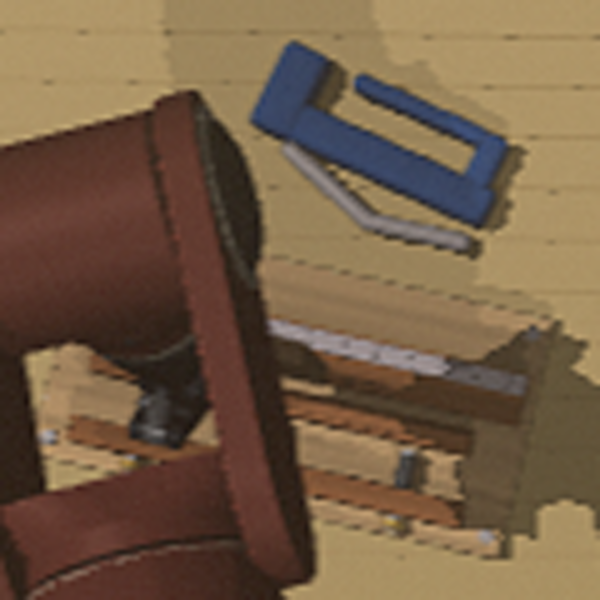

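```bash
python3 - <<'E'
from h import *
f=lambda p,z: ray('w3.npz',235+(p[0]+.5)/4-.5,10+(p[1]+.5)/4-.5,z)
def line(n,a,b,z):
    A,B=f(a,z),f(b,z); d=(A-B)[:2]; print(n,A.round(1)[:2],B.round(1)[:2],'yaw',(np.arctan2(-d[0],d[1])).round(4))
line('baseR',(672,47),(638,590),15)
line('baseL',(17,47),(57,590),15)
line('fencetop',(396,45),(396,590),45)
line('fencefoot',(368,50),(368,590),15)
line('jawtop',(303,180),(309,590),45)
line('jawfoot',(330,190),(330,590),15)
line('ruler edge',(447,40),(440,590),45)
O=np.array([528.7,213.3]);th=-.204
def J(p): d=p[:2]-O; return np.array([d[0]*np.cos(th)+d[1]*np.sin(th),-d[0]*np.sin(th)+d[1]*np.cos(th)]).round(1)
for n,p,z in [('baseTR',(672,47),15),('baseTL',(17,47),15),('baseRlow',(638,590),15),('ft',(396,45),45),('ft2',(396,590),45),('ff',(368,400),15),('jt',(303,180),45),('jt2',(309,590),45),('jf',(330,500),15),('tongueL',(333,408),67),('tongueR',(370,408),67)]: print(n,J(f(p,z)))
print('tcp',J(np.array([523.5,221.7])))
# core in view: top face edges
E
```

```text
baseR [626.  341.1] [600.7 220.8] yaw -0.2072
baseL [482.8 373.1] [456.5 252.9] yaw -0.216
fencetop [563.4 349.8] [540.6 240.3] yaw -0.2051
fencefoot [559.4 355.4] [533.7 235.7] yaw -0.212
jawtop [539.3 329.5] [521.  244.7] yaw -0.2121
jawfoot [544.8 329.1] [524.3 237.8] yaw -0.2214
ruler edge [573.7 348.5] [550.5 238.1] yaw -0.2068
baseTR [ 69.4 144.8]
baseTL [-77.3 147.2]
baseRlow [69.  21.9]
ft [  6.3 140.7]
ft2 [ 6.2 28.8]
ff [ 0.7 69.6]
jt [-13.2 115.9]
jt2 [-13.9  29.2]
jf [-8.9 45.7]
tongueL [-7.5 71. ]
tongueR [ 0.  70.9]
tcp [-6.8  7.2]
```

>>> arm_command(commands=[[2,0.1,0,-0.013],[3,0,0,0],[3,0,0,0],[1.7,0,0,0],[0.4,0,0,0],[0,0,0,0],[0,0,0,0],[0,0,0,0]])

```text
clock: 8.4
position: [526.1, 222.4, 120.2]
ee_rot: [0.55, 0.446, -0.548, 0.447]
force: [0.7, 0.0, -0.7]
opening: 10.9
```

```bash
python3 - <<'E'
from h import *
wsave('w4.png')
save('scene','sc4.png'); crop('sc4.png','sc4c.png',325,170,445,270,6)
O=np.array([528.7,213.3]);th=-.206
s=ctrl.read_state();d=s['position'][:2]-O;print('jig',d[0]*np.cos(th)+d[1]*np.sin(th),-d[0]*np.sin(th)+d[1]*np.cos(th))
E
```

```text
t 8.4 p [526.1 222.4 120.2] yaw -0.2051 down [ 0.003  0.001 -1.   ] F [ 0.7  0.  -0.7] T [0.01 0.04 0.01] op 10.93 q6 [0.27, 0.04, 1.85, -0.0, 1.24, 0.47]
jig -4.679660743217925 8.239956157579448
```

View pics/w4.png

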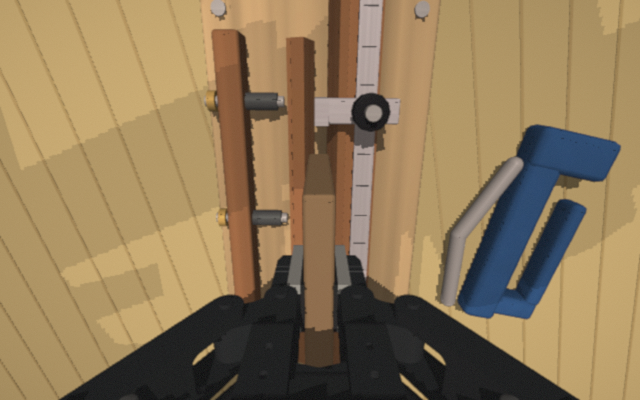

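View pics/sc4c.png

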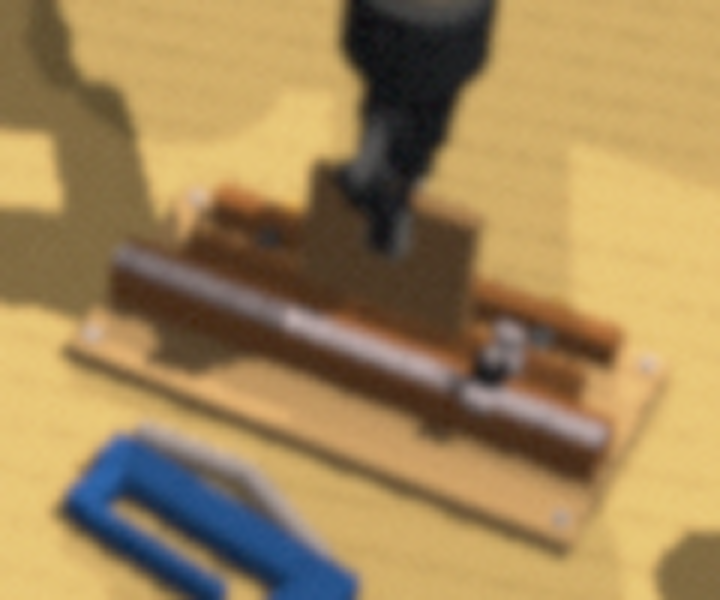

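```bash
python3 - <<'E'
from h import *
crop('w4.png','w4c.png',270,30,420,180,4)
st()
E
```

```text
t 8.5 p [525.8 222.3 119.7] yaw -0.2051 down [ 0.002  0.001 -1.   ] F [-0.3  0.8 -0.9] T [0.01 0.01 0.02] op 11.6 q6 [0.27, 0.04, 1.85, 0.0, 1.24, 0.47]
```

View pics/w4c.png

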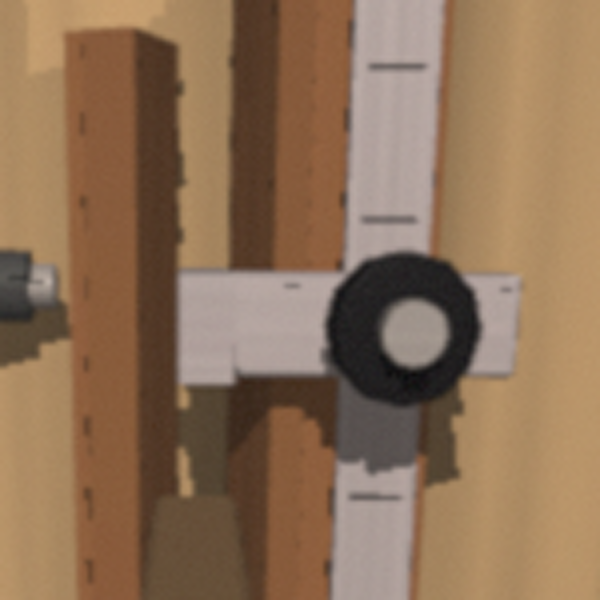

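>>> arm_command(commands=[[0,0,0,0]])

```text
clock: 8.6
position: [525.5, 222.2, 119.2]
ee_rot: [0.549, 0.446, -0.548, 0.446]
force: [-0.5, -0.4, 0.2]
opening: 11.1
```

```bash
python3 - <<'E'
from h import *
f=lambda p,z: ray('w4.npz',270+(p[0]+.5)/4-.5,30+(p[1]+.5)/4-.5,z)
O=np.array([528.7,213.3]);th=-.206
def J(p): d=p[:2]-O; return np.array([d[0]*np.cos(th)+d[1]*np.sin(th),-d[0]*np.sin(th)+d[1]*np.cos(th)]).round(1)
for n,p,z in [('coreL',(155,497),54),('coreR',(238,497),54),('fence1',(277,100),45),('fence2',(268,500),45),('ff',(231,200),15),('jaw1',(137,100),45),('jaw2',(139,480),45),('tL',(178,385),67),('tR',(236,385),67)]: print(n,J(f(p,z)))
st()
E
```

```text
coreL [-11.1  53.6]
coreR [ 1.  53.6]
fence1 [  6.2 107.8]
fence2 [ 5.9 51.5]
ff [ 0.7 95.7]
jaw1 [-13.4 107.7]
jaw2 [-13.8  54.6]
tL [-7.5 71. ]
tR [ 0.1 71. ]
t 8.6 p [525.5 222.2 119.2] yaw -0.2051 down [ 0.001  0.    -1.   ] F [-0.5 -0.4  0.2] T [ 0.02 -0.04  0.  ] op 11.12 q6 [0.27, 0.04, 1.85, 0.0, 1.24, 0.47]
```

>>> arm_command(commands=[[0.5,-0.06,0,0],[0.8,0,0,0],[0.6,0,0,0],[0.5,0,0,0],[0.4,0,0,0],[0.2,0,0,0],[0,0,0,0],[0,0,0,0]])

```text
clock: 9.4
position: [524.8, 222.2, 88.1]
ee_rot: [0.549, 0.446, -0.548, 0.446]
force: [5.1, -1.5, -2.2]
opening: 10.9
```

```bash
cat >> h.py <<'E'
O=np.array([528.7,213.3]);th=-.206
def J(p): d=np.array(p)[:2]-O; return np.array([d[0]*np.cos(th)+d[1]*np.sin(th),-d[0]*np.sin(th)+d[1]*np.cos(th)]).round(2)
def fj():
    s,m=st(); F=s['force']; print('tcpJ',J(s['position']),'Fjig x,y,z',round(F[0]*np.cos(th)+F[1]*np.sin(th),1),round(-F[0]*np.sin(th)+F[1]*np.cos(th),1),round(F[2],1))
E
python3 -c "
from h import *
fj()"
```

```text
t 9.4 p [524.8 222.2  88.1] yaw -0.2051 down [ 0.001  0.    -1.   ] F [ 5.1 -1.5 -2.2] T [-0.07 -1.13 -0.2 ] op 10.94 q6 [0.27, 0.08, 1.87, -0.0, 1.19, 0.48]
tcpJ [-5.62  7.92] Fjig x,y,z 5.3 -0.5 -2.2
```

>>> arm_command(commands=[[0.3,0,0,0],[0.2,0,0,0],[0.15,0,0,0],[0,0,0,0],[0,0,0,0],[0,0,0,0]])

```text
clock: 10.0
position: [524.6, 222.2, 81.8]
ee_rot: [0.549, 0.446, -0.548, 0.446]
force: [5.0, -1.2, 1.3]
opening: 11.1
```

```bash
python3 -c "
from h import *
fj()"
```

```text
t 10.0 p [524.6 222.2  81.8] yaw -0.205 down [ 0.001 -0.    -1.   ] F [ 5.  -1.2  1.3] T [-0.23 -1.04 -0.24] op 11.12 q6 [0.27, 0.09, 1.88, -0.0, 1.17, 0.48]
tcpJ [-5.8   7.85] Fjig x,y,z 5.2 -0.1 1.3
```

>>> arm_command(commands=[[0.05,0,0,0],[0.05,0,0,0],[0,0,0,0],[0,0,0,0]])

```text
clock: 10.4
position: [524.8, 222.2, 81.1]
ee_rot: [0.549, 0.446, -0.548, 0.446]
force: [5.6, -1.6, 0.8]
opening: 10.8
```

```bash
python3 -c "
from h import *
fj()"
```

```text
t 10.4 p [524.8 222.2  81.1] yaw -0.205 down [ 0.001 -0.    -1.   ] F [ 5.6 -1.6  0.8] T [-0.29 -1.01 -0.19] op 10.82 q6 [0.27, 0.09, 1.88, -0.0, 1.17, 0.48]
tcpJ [-5.62  7.87] Fjig x,y,z 5.8 -0.4 0.8
```

>>> arm_command(commands=[[0.05,0,0,0],[0.05,0,0,0],[0,0,0,0],[0,0,0,0]])

```text
clock: 10.8
position: [524.9, 222.1, 81.0]
ee_rot: [0.549, 0.446, -0.548, 0.447]
force: [2.8, -3.5, 6.9]
opening: 11.4
```

>>> arm_command(commands=[[0.05,0,0,0],[0.05,0,0,0],[0,0,0,0],[0,0,0,0]])

```text
clock: 11.2
position: [525.1, 222.1, 81.0]
ee_rot: [0.549, 0.446, -0.548, 0.447]
force: [-0.2, -3.1, 12.4]
opening: 11.7
```

```bash
python3 -c "
from h import *
fj()"
```

```text
t 11.2 p [525.1 222.1  81. ] yaw -0.2048 down [ 0.001 -0.    -1.   ] F [-0.2 -3.1 12.4] T [-0.47 -0.1  -0.12] op 11.66 q6 [0.27, 0.09, 1.87, -0.0, 1.17, 0.48]
tcpJ [-5.36  7.91] Fjig x,y,z 0.5 -3.0 12.4
```

>>> arm_command(commands=[[-0.2,0,0,0],[0,0,0,0],[0,0,-0.1,0],[0,0,-0.2,0],[0,0,-0.2,0],[0,0,-0.2,0],[0,0,-0.2,0],[0,0,-0.1,0],[0,0,0,0],[0,0,0,0]])

```text
clock: 12.2
position: [526.8, 230.7, 81.2]
ee_rot: [-0.548, -0.445, 0.549, -0.447]
force: [3.5, -7.4, 4.8]
opening: 11.3
```

```bash
python3 -c "
from h import *
fj()
wsave('w5.png');crop('w5.png','w5c.png',270,60,420,210,4)
"
```

```text
t 12.2 p [526.8 230.7  81.2] yaw -0.2046 down [ 0.    -0.003 -1.   ] F [ 3.5 -7.4  4.8] T [-1.16 -0.82 -0.19] op 11.25 q6 [0.28, 0.11, 1.86, -0.0, 1.18, 0.49]
tcpJ [-5.45 16.69] Fjig x,y,z 5.0 -6.5 4.8
t 12.2 p [526.8 230.7  81.2] yaw -0.2046 down [ 0.    -0.003 -1.   ] F [ 3.5 -7.4  4.8] T [-1.16 -0.82 -0.19] op 11.25 q6 [0.28, 0.11, 1.86, -0.0, 1.18, 0.49]
```

View pics/w5.png

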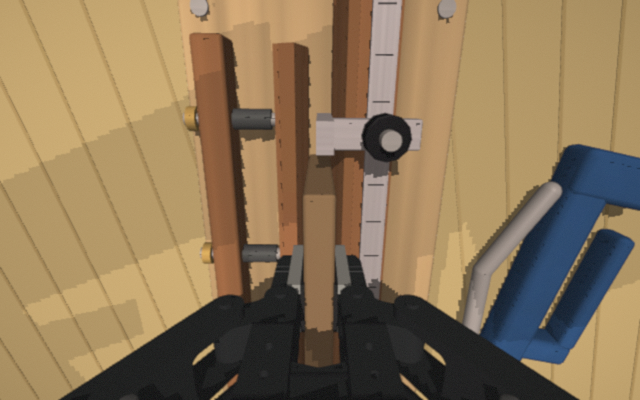

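View pics/w5c.png

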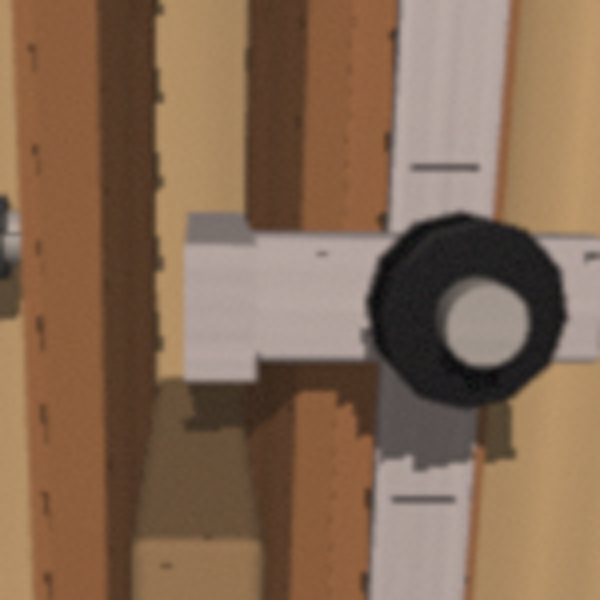

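```bash
python3 -c "
from h import *
f=lambda p,z: J(ray('w5.npz',270+(p[0]+.5)/4-.5,60+(p[1]+.5)/4-.5,z))
print('core top end',f((135,537),95),f((263,537),95),'tongue',f((187,381),67),f((257,381),67))
"
```

```text
core top end [-11.64  62.99] [-0.59 63.  ] tongue [-7.31 71.17] [5.000e-02 7.117e+01]
```

>>> arm_command(commands=[[-0.05,0.08,0,0],[0,0,-0.1,0],[0,0,-0.1,0],[0,0,-0.1,0],[0,0,-0.1,0],[0,0,-0.1,0],[0,0,-0.05,0],[0,0,0,0],[0,0,0,0]])

```text
clock: 13.15
position: [528.1, 235.7, 81.3]
ee_rot: [-0.547, -0.446, 0.55, -0.447]
force: [1.6, -7.6, 5.6]
opening: 11.0
```

```bash
python3 -c "
from h import *
fj()
wsave('w6.png');crop('w6.png','w6c.png',270,60,420,210,4)
"
```

```text
t 13.15 p [528.1 235.7  81.3] yaw -0.2048 down [-0.002 -0.004 -1.   ] F [ 1.6 -7.6  5.6] T [-1.29 -0.57 -0.2 ] op 11.03 q6 [0.29, 0.11, 1.85, -0.0, 1.18, 0.5]
tcpJ [-5.2  21.77] Fjig x,y,z 3.1 -7.1 5.6
t 13.15 p [528.1 235.7  81.3] yaw -0.2048 down [-0.002 -0.004 -1.   ] F [ 1.6 -7.6  5.6] T [-1.29 -0.57 -0.2 ] op 11.03 q6 [0.29, 0.11, 1.85, -0.0, 1.18, 0.5]
```

View pics/w6c.png

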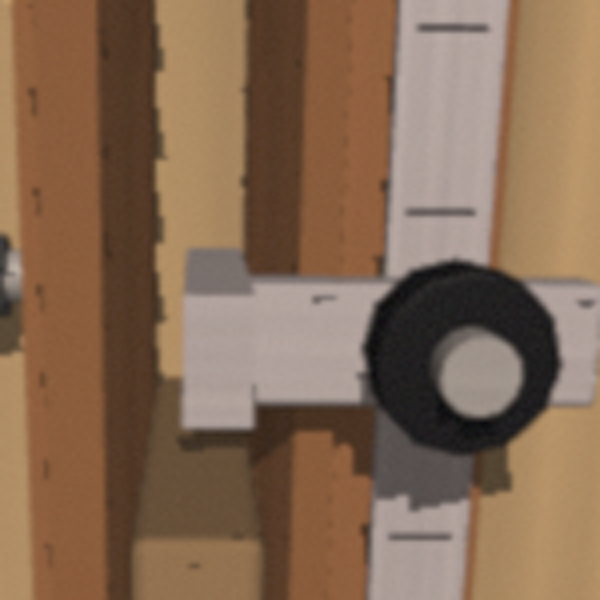

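```bash
python3 -c "
from h import *
f=lambda p,z: J(ray('w6.npz',270+(p[0]+.5)/4-.5,60+(p[1]+.5)/4-.5,z))
print('core top end',f((135,537),95),f((263,537),95),'tongue',f((187,429),67),f((257,429),67))
"
```

```text
core top end [-11.37  68.07] [-0.31 68.09] tongue [-7.08 71.08] [ 0.37 71.09]
```

>>> arm_command(commands=[[-0.05,0,-0.05,0],[0,0,-0.05,0],[0,0,0,0]])

```text
clock: 13.5
position: [528.2, 237.1, 81.3]
ee_rot: [-0.547, -0.446, 0.549, -0.447]
force: [4.6, -4.4, 2.2]
opening: 11.2
```

```bash
python3 -c "
from h import *
fj()
"
```

```text
t 13.5 p [528.2 237.1  81.3] yaw -0.2047 down [-0.001 -0.003 -1.   ] F [ 4.6 -4.4  2.2] T [-0.95 -0.81 -0.1 ] op 11.24 q6 [0.29, 0.11, 1.85, -0.0, 1.18, 0.5]
tcpJ [-5.36 23.15] Fjig x,y,z 5.4 -3.4 2.2
```

>>> arm_command(commands=[[0,0.05,-0.03,0],[0,0,-0.03,0],[0,0,0,0],[0,0,0,0]])

```text
clock: 13.9
position: [528.4, 237.3, 81.3]
ee_rot: [-0.547, -0.446, 0.55, -0.447]
force: [1.7, -6.6, 4.7]
opening: 11.0
```

```bash
python3 -c "
from h import *
fj()
"
```

```text
t 13.9 p [528.4 237.3  81.3] yaw -0.2047 down [-0.003 -0.004 -1.   ] F [ 1.7 -6.6  4.7] T [-1.15 -0.45 -0.23] op 10.96 q6 [0.29, 0.12, 1.85, -0.0, 1.18, 0.5]
tcpJ [-5.18 23.41] Fjig x,y,z 3.0 -6.1 4.7
```

>>> arm_command(commands=[[0,0,-0.03,0],[0,0,0,0],[0,0,0,0]])

```text
clock: 14.2
position: [528.5, 237.5, 81.3]
ee_rot: [-0.547, -0.446, 0.55, -0.447]
force: [1.8, -5.8, 4.2]
opening: 11.5
```

```bash
python3 -c "
from h import *
fj()
"
```

```text
t 14.2 p [528.5 237.5  81.3] yaw -0.2048 down [-0.003 -0.004 -1.   ] F [ 1.8 -5.8  4.2] T [-1.18 -0.55 -0.18] op 11.49 q6 [0.3, 0.12, 1.85, -0.0, 1.18, 0.5]
tcpJ [-5.17 23.64] Fjig x,y,z 3.0 -5.3 4.2
```

>>> arm_command(commands=[[0,0,-0.03,0],[0,0,0,0],[0,0,0,0]])

```text
clock: 14.5
position: [528.6, 237.8, 81.3]
ee_rot: [-0.547, -0.446, 0.55, -0.447]
force: [2.7, -6.5, 3.9]
opening: 11.1
```

```bash
python3 -c "
from h import *
fj()
wsave('w7.png');crop('w7.png','w7c.png',270,60,420,210,4)
"
```

```text
t 14.5 p [528.6 237.8  81.3] yaw -0.2048 down [-0.003 -0.004 -1.   ] F [ 2.7 -6.5  3.9] T [-1.2  -0.53 -0.2 ] op 11.13 q6 [0.3, 0.12, 1.85, -0.0, 1.18, 0.5]
tcpJ [-5.14 23.94] Fjig x,y,z 4.0 -5.8 3.9
t 14.5 p [528.6 237.8  81.3] yaw -0.2048 down [-0.003 -0.004 -1.   ] F [ 2.7 -6.5  3.9] T [-1.2  -0.53 -0.2 ] op 11.13 q6 [0.3, 0.12, 1.85, -0.0, 1.18, 0.5]
```

View pics/w7c.png

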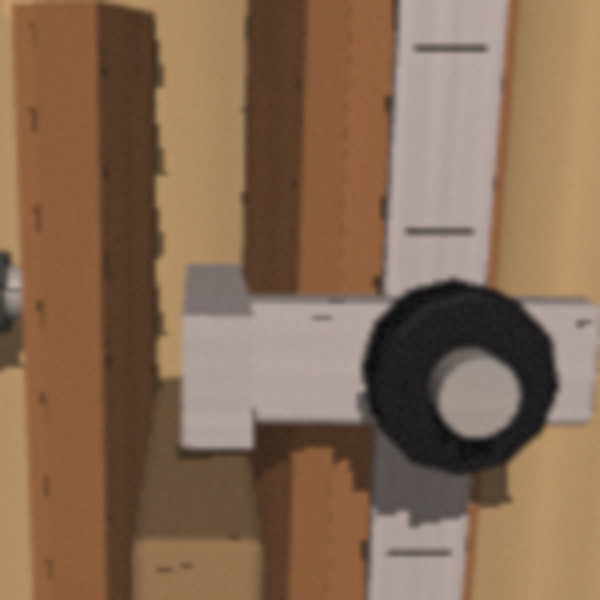

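>>> arm_command(commands=[[0,0,-0.03,0],[0,0,0,0],[0,0,0,0]])

```text
clock: 14.85
position: [528.6, 238.1, 81.3]
ee_rot: [-0.547, -0.446, 0.55, -0.447]
force: [1.8, -6.3, 4.5]
opening: 11.2
```

```bash
python3 -c "
from h import *
fj()
"
```

```text
t 14.85 p [528.6 238.1  81.3] yaw -0.2048 down [-0.003 -0.004 -1.   ] F [ 1.8 -6.3  4.5] T [-1.18 -0.46 -0.21] op 11.25 q6 [0.3, 0.12, 1.85, -0.0, 1.18, 0.5]
tcpJ [-5.16 24.22] Fjig x,y,z 3.1 -5.8 4.5
```

>>> arm_command(commands=[[0,0,-0.03,0],[0,0,0,0],[0,0,0,0]])

```text
clock: 15.15
position: [528.7, 238.4, 81.3]
ee_rot: [-0.547, -0.446, 0.55, -0.447]
force: [2.7, -6.0, 6.1]
opening: 11.8
```

```bash
python3 -c "
from h import *
fj()
"
```

```text
t 15.15 p [528.7 238.4  81.3] yaw -0.2048 down [-0.003 -0.004 -1.   ] F [ 2.7 -6.   6.1] T [-1.22 -0.48 -0.27] op 11.81 q6 [0.3, 0.12, 1.85, -0.0, 1.18, 0.5]
tcpJ [-5.11 24.55] Fjig x,y,z 3.8 -5.3 6.1
```

>>> arm_command(commands=[[0,0,-0.03,0],[0,0,0,0],[0,0,0,0]])

```text
clock: 15.45
position: [528.8, 238.7, 81.3]
ee_rot: [-0.547, -0.446, 0.55, -0.447]
force: [2.7, -6.1, 4.6]
opening: 11.5
```

```bash
python3 -c "
from h import *
fj()
"
```

```text
t 15.45 p [528.8 238.7  81.3] yaw -0.2048 down [-0.003 -0.004 -1.   ] F [ 2.7 -6.1  4.6] T [-1.21 -0.52 -0.24] op 11.53 q6 [0.3, 0.12, 1.85, -0.0, 1.18, 0.5]
tcpJ [-5.14 24.83] Fjig x,y,z 3.9 -5.4 4.6
```

>>> arm_command(commands=[[0,0,-0.03,0],[0,0,0,0],[0,0,0,0]])

```text
clock: 15.75
position: [528.8, 238.9, 81.3]
ee_rot: [-0.547, -0.446, 0.55, -0.447]
force: [2.5, -6.9, 3.6]
opening: 11.1
```

```bash
python3 -c "
from h import *
fj()
"
```

```text
t 15.75 p [528.8 238.9  81.3] yaw -0.2048 down [-0.003 -0.004 -1.   ] F [ 2.5 -6.9  3.6] T [-1.23 -0.5  -0.22] op 11.1 q6 [0.3, 0.12, 1.85, -0.0, 1.18, 0.5]
tcpJ [-5.13 25.12] Fjig x,y,z 3.9 -6.3 3.6
```

>>> arm_command(commands=[[0,0,-0.03,0],[0,0,0,0],[0,0,0,0]])

```text
clock: 16.05
position: [528.9, 239.2, 81.3]
ee_rot: [-0.547, -0.446, 0.55, -0.447]
force: [1.4, -6.6, 3.7]
opening: 11.1
```

```bash
python3 -c "
from h import *
fj()
"
```

```text
t 16.05 p [528.9 239.2  81.3] yaw -0.2048 down [-0.003 -0.004 -1.   ] F [ 1.4 -6.6  3.7] T [-1.21 -0.51 -0.25] op 11.11 q6 [0.3, 0.12, 1.85, -0.0, 1.18, 0.5]
tcpJ [-5.15 25.43] Fjig x,y,z 2.7 -6.2 3.7
```

>>> arm_command(commands=[[0,0,-0.03,0],[0,0,0,0],[0,0,0,0]])

```text
clock: 16.35
position: [528.9, 239.5, 81.3]
ee_rot: [-0.547, -0.446, 0.55, -0.447]
force: [1.9, -6.9, 4.1]
opening: 11.5
```

```bash
python3 -c "
from h import *
fj()
wsave('w8.png');crop('w8.png','w8c.png',270,60,420,210,4)
"
```

```text
t 16.35 p [528.9 239.5  81.3] yaw -0.2048 down [-0.003 -0.004 -1.   ] F [ 1.9 -6.9  4.1] T [-1.25 -0.54 -0.22] op 11.45 q6 [0.3, 0.12, 1.85, -0.0, 1.18, 0.5]
tcpJ [-5.14 25.71] Fjig x,y,z 3.3 -6.3 4.1
t 16.35 p [528.9 239.5  81.3] yaw -0.2048 down [-0.003 -0.004 -1.   ] F [ 1.9 -6.9  4.1] T [-1.25 -0.54 -0.22] op 11.45 q6 [0.3, 0.12, 1.85, -0.0, 1.18, 0.5]
```

View pics/w8c.png

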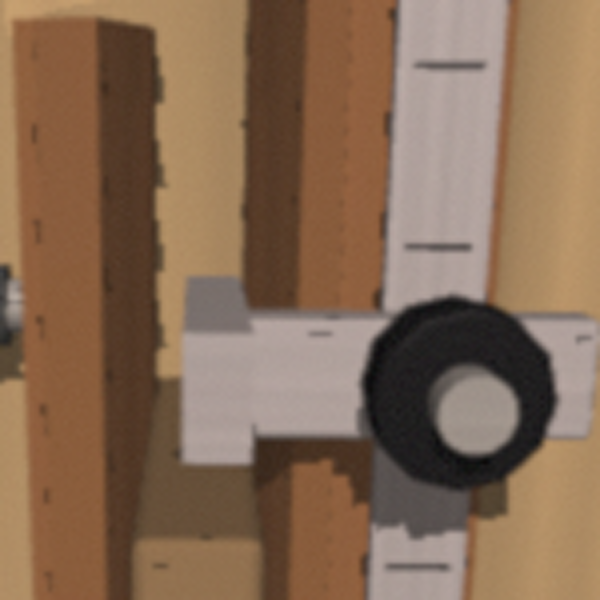

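```bash
python3 -c "
from h import *
def sub(n,u,v0,v1,sgn):
    g=cv2.imread('pics/'+n).astype(float).sum(2); c=cv2.GaussianBlur(g,(0,0),1)[:,u[0]:u[1]].mean(1); d=np.diff(c)[v0:v1]*sgn; i=int(d.argmax()); a,b,e=d[i-1],d[i],d[i+1]; return v0+i+0.5+0.5*(a-e)/(a-2*b+e)
for n,tr,kr in [('w5',155,184),('w6',167,194),('w7',172,198),('w8',175.5,201.5)]:
    vt=sub(n+'.png',(320,331),int(tr)-6,int(tr)+6,-1); 
    g=cv2.imread('pics/'+n+'.png').astype(float).sum(2)[:,371:379].mean(1); w=g[int(kr)-4:int(kr)+5]; w=w.max()-w; w=w*(w>w.max()*.4); vk=(w*np.arange(int(kr)-4,int(kr)+5)).sum()/w.sum()
    ce=sub(n+'.png',(308,330),188,200,1)
    print(n,vt,vk,ce,'tongue',J(ray(n+'.npz',325,vt,67)),'tick',J(ray(n+'.npz',375,vk,45)),'core',J(ray(n+'.npz',318,ce,95)))
"
```

```text
w5 154.85724669183443 184.44723796033995 194.39773722436715 tongue [-3.68 71.18] tick [22.13 51.87] core [-6.59 62.8 ]
w6 166.70755811026694 193.6122950819672 194.35942609769756 tongue [-3.41 71.15] tick [22.61 52.05] core [-6.31 67.9 ]
w7 171.55290124361005 197.61115668580803 194.3853109150995 tongue [-3.34 71.2 ] tick [22.76 52.06] core [-6.23 70.05]
w8 175.61132757357075 201.36082910321488 194.3873478260151 tongue [-3.33 71.18] tick [22.86 51.81] core [-6.24 71.84]
```

>>> arm_command(commands=[[0,0,-0.03,0],[0,0,0,0],[0,0,0,0]])

```text
clock: 16.7
position: [528.9, 239.5, 81.3]
ee_rot: [-0.547, -0.446, 0.55, -0.447]
force: [2.3, -7.9, 4.9]
opening: 11.3
```

```bash
python3 -c "
from h import *
fj()
"
```

```text
t 16.7 p [528.9 239.5  81.3] yaw -0.2048 down [-0.003 -0.004 -1.   ] F [ 2.3 -7.9  4.9] T [-1.39 -0.43 -0.18] op 11.35 q6 [0.3, 0.12, 1.85, -0.0, 1.18, 0.5]
tcpJ [-5.14 25.74] Fjig x,y,z 3.9 -7.3 4.9
```

>>> arm_command(commands=[[0,0,-0.03,0],[0,0,0,0],[0,0,0,0]])

```text
clock: 17.0
position: [529.0, 239.6, 81.3]
ee_rot: [-0.547, -0.446, 0.55, -0.447]
force: [1.6, -9.0, 4.6]
opening: 11.4
```

```bash
python3 -c "
from h import *
fj()
"
```

```text
t 17.0 p [529.  239.6  81.3] yaw -0.2048 down [-0.003 -0.005 -1.   ] F [ 1.6 -9.   4.6] T [-1.46 -0.43 -0.22] op 11.4 q6 [0.3, 0.12, 1.85, -0.0, 1.18, 0.51]
tcpJ [-5.13 25.79] Fjig x,y,z 3.4 -8.4 4.6
```

>>> arm_command(commands=[[0,0,-0.03,0],[0,0,0,0],[0,0,0,0],[0,0,0,0]])

```text
clock: 17.4
position: [529.0, 239.6, 81.3]
ee_rot: [-0.546, -0.446, 0.551, -0.447]
force: [1.5, -9.6, 5.8]
opening: 11.1
```

```bash
python3 -c "
from h import *
fj()
wsave('w9.png')
"
```

```text
t 17.4 p [529.  239.6  81.3] yaw -0.2047 down [-0.003 -0.006 -1.   ] F [ 1.5 -9.6  5.8] T [-1.64 -0.39 -0.24] op 11.12 q6 [0.3, 0.12, 1.85, -0.0, 1.18, 0.51]
tcpJ [-5.12 25.84] Fjig x,y,z 3.4 -9.1 5.8
t 17.4 p [529.  239.6  81.3] yaw -0.2047 down [-0.003 -0.006 -1.   ] F [ 1.5 -9.6  5.8] T [-1.64 -0.39 -0.24] op 11.12 q6 [0.3, 0.12, 1.85, -0.0, 1.18, 0.51]
```

>>> arm_command(commands=[[0,0,-0.03,0],[0,0,0,0],[0,0,0,0],[0,0,0,0],[0,0,0,0]])

```text
clock: 17.95
position: [529.0, 239.7, 81.4]
ee_rot: [-0.546, -0.445, 0.551, -0.447]
force: [1.2, -11.7, 7.5]
opening: 11.4
```

```bash
python3 -c "
from h import *
fj()
"
```

```text
t 17.95 p [529.  239.7  81.4] yaw -0.2048 down [-0.003 -0.006 -1.   ] F [  1.2 -11.7   7.5] T [-1.79 -0.35 -0.19] op 11.39 q6 [0.3, 0.12, 1.84, -0.01, 1.18, 0.51]
tcpJ [-5.08 25.87] Fjig x,y,z 3.6 -11.2 7.5
```

>>> arm_command(commands=[[0,0,0.05,0],[0,0,0.05,0],[0,0,0,0]])

```text
clock: 18.25
position: [528.9, 239.5, 81.3]
ee_rot: [-0.547, -0.446, 0.55, -0.447]
force: [2.5, -7.6, 4.4]
opening: 11.2
```

>>> arm_command(commands=[[0,0,0,0],[0,0,0,0],[0,0,0,0],[0,0,0,0],[0,0,0,0]], hand=155)

```text
clock: 18.75
position: [529.2, 241.4, 81.5]
ee_rot: [-0.548, -0.447, 0.549, -0.446]
force: [-0.1, 1.1, -0.4]
opening: 33.3
```

```bash
python3 -c "
from h import *
fj()
wsave('w10.png')
"
```

```text
t 18.75 p [529.2 241.4  81.5] yaw -0.2046 down [-0.001  0.    -1.   ] F [-0.1  1.1 -0.4] T [-0.02 -0.   -0.02] op 33.28 q6 [0.3, 0.12, 1.85, 0.0, 1.18, 0.5]
tcpJ [-5.23 27.65] Fjig x,y,z -0.3 1.1 -0.4
t 18.75 p [529.2 241.4  81.5] yaw -0.2046 down [-0.001  0.    -1.   ] F [-0.1  1.1 -0.4] T [-0.02 -0.   -0.02] op 33.28 q6 [0.3, 0.12, 1.85, 0.0, 1.18, 0.5]
```

View pics/w10.png

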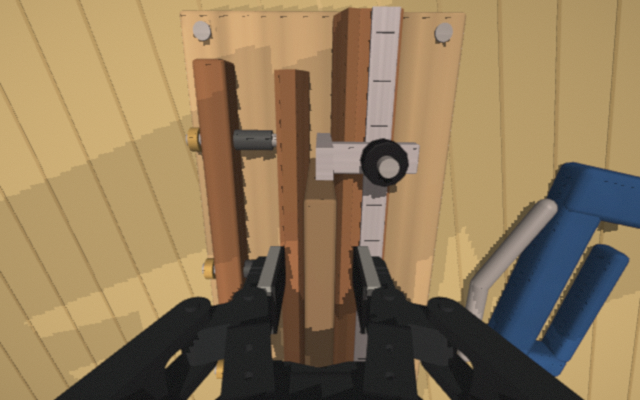

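Released cleanly: the core's top face spans columns 305–335, with its end at about (319,198) and the tongue at (325,177). I'll lift straight up and check from further away.

>>> arm_command(commands=[[-1,0,0,0],[-2,0,0,0],[-3,0,0,0],[-3,0,0,0],[-2,0,0,0],[-1,0,0,0],[0,0,0,0],[0,0,0,0],[0,0,0,0]])

```text
clock: 19.7
position: [528.8, 241.0, 199.9]
ee_rot: [-0.548, -0.447, 0.55, -0.446]
force: [-0.4, -0.2, -0.4]
opening: 33.5
```

```bash
python3 -c "
from h import *
fj()
wsave('w11.png');crop('w11.png','w11c.png',250,90,400,240,4)
save('scene','sc11.png'); crop('sc11.png','sc11c.png',325,170,445,270,6)
"
```

```text
t 19.7 p [528.8 241.  199.9] yaw -0.205 down [-0.003 -0.001 -1.   ] F [-0.4 -0.2 -0.4] T [ 0.04 -0.06  0.03] op 33.49 q6 [0.3, -0.01, 1.77, -0.0, 1.39, 0.5]
tcpJ [-5.58 27.09] Fjig x,y,z -0.4 -0.3 -0.4
t 19.7 p [528.8 241.  199.9] yaw -0.205 down [-0.003 -0.001 -1.   ] F [-0.4 -0.2 -0.4] T [ 0.04 -0.06  0.03] op 33.49 q6 [0.3, -0.01, 1.77, -0.0, 1.39, 0.5]
```

View pics/w11.png

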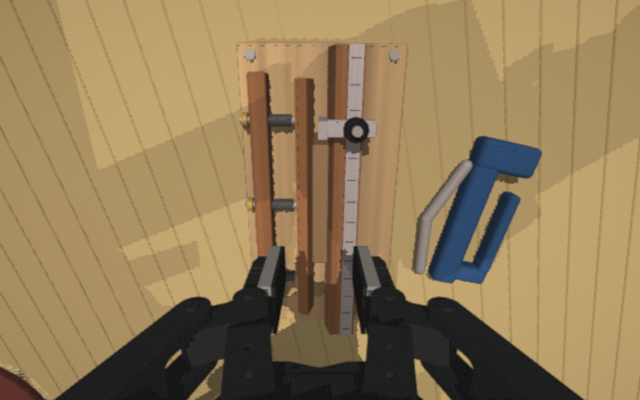

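View pics/w11c.png

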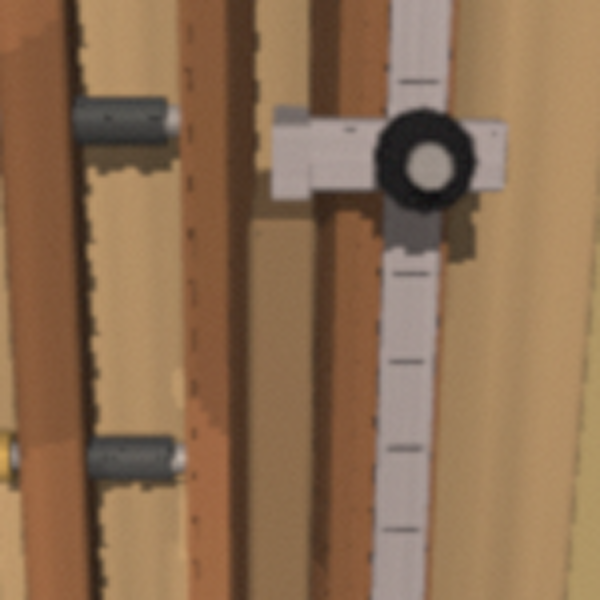

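View pics/sc11.png

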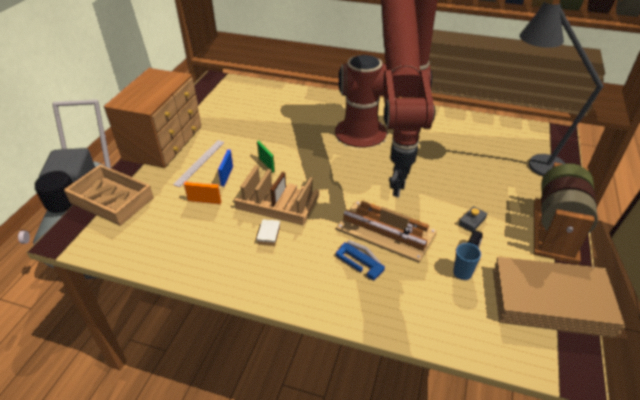

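```bash
python3 -c "
from h import *
f=lambda p,z: J(ray('w11.npz',250+(p[0]+.5)/4-.5,90+(p[1]+.5)/4-.5,z))
print('core end',f((250,218),95),f((314,218),95),'tongue',f((273,199),67),f((309,199),67))
print('core sides far',f((250,560),95),f((310,560),95),'jaw top',f((228,300),45),f((233,560),45),'fence',f((333,300),45))
"
```

```text
core end [-11.28  71.71] [-0.1  71.73] tongue [-7.4 71. ] [-0.36 71.01]
core sides far [-11.65   6.53] [-0.2   6.56] jaw top [-17.32  45.92] [-16.83 -15.93] fence [ 5.58 45.96]
```

```bash
python3 -c "
from h import *
print(ctrl.hand_in())"
```

```text
the job is handed in; nothing more can be done
None
```

I loaded a 12 mm core into the stapling jig against the length stop, let go of it and handed the job in at about 20 s. The hand-in reports no verdict.

- **Core:** I took the one in the +50 groove. It gauged 10.8–11.8 mm between the fingers, too thick for the 9 mm core and too thin for the 15 mm one. I pinched only this core and judged the other three by eye in the wrist picture.
- **Seating:** It went down onto the bed, where the height stopped changing and the upward force rose to about 12 N.
- **Press on the stop:** I slid it along the fence until it stopped moving. The total push reached about 11 N. Roughly 6 N of that was sliding friction, leaving about 5 N on the stop for around half a second. The stop was in the same place before and after, to within the picture's accuracy.
- **Last checks:** After letting go, the jaw stood about 3.5 mm open and the core was in line with the slot. Its end had stayed within about 0.1 mm of where it first touched the stop. The fingers were clear with no force on the tool.
- **Disagreement:** The picture puts the core's end about 0.7 mm past the stop's face. That is within the 2 mm calibration error, and I trusted the contact force instead.

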